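# Release the thick filter from its dispenser

### The arm

A 6-joint arm with a two-finger parallel gripper is mounted at the origin on the work surface. World frame = base frame: x ahead of the robot, y to its left, z up, the work surface at z = 0. Lengths are in mm, angles in rad, forces in N, time in s.
With the tool pointing down it reaches from about 275 to 750 mm from the base axis. Payload 10.2 kg.
Tool frame: the origin (TCP) lies midway between the tips of the shut fingers; the grasp point (between the pads) lies env.grip_point_offset behind it (env.grip_point_offset is the distance from the TCP to the grasp point, in mm); z points along the fingers, y is the direction in which the jaws open and shut (so a half turn about z gives the same grasp; the last joint's range is limited). The gripper opens to 85 mm and grips with 20 to 120 N. Pads are 22 mm wide; open, the fingers measure 114 mm over their backs; the gripper's body (76 mm by 85 mm) begins 54 mm behind the grasp point. The pads swing forward as they close: fully open they stand 13 mm farther back than shut.
Start: joints at [1.086, 0.313, 1.498, -0, 1.331, -0.223], TCP at [135.893, 507.114, 231.294] pointing down, gripper open.
Joint ranges: [-2.94, 2.94], [-0.97, 2.17], [0.19, 2.56], [-1.23, 4.37], [0.02, 3.11], [-2.88, 2.88]. Speed limits (rad/s): [2.39, 2.39, 3.01, 3.14, 3.14, 3.14].

### API

Orientations are given as a unit quaternion [x, y, z, w].
In Python, from station import env gives the robot as it stands.
- The arm moves only by the shell command python3 -m inch 'ROWS' [FORCE]. ROWS is JSON, a list of rows, each a list of 7 numbers: the shift along the world's x, y, z normalised to -1 to 1, where 1 is 0.2 m, then the turn, a rotation vector about the world's x, y, z normalised to -1 to 1, where 1 is 120 degrees, then the closure, from -1 (fully open) to 1 (shut), so that 0 is half open. In form: [[tx, ty, tz, ax, ay, az, grip], ...]. A call has 1 to 8 rows; each row is the pose to reach, as a shift and turn from the pose measured when the call began; what a row does not reach only later rows make up. A row lasts 1/12 s, in which the tool goes at most 41.7 mm and 7.16 degrees, less where a joint would pass 70% of its speed; a pose out of reach is approached as far as the arm can. A call with a number of a shift or a turn outside -1 to 1 is refused whole. A call with a gripper value outside its range is refused whole. The fingers move at their own pace and stop on an object; FORCE is the grip in N (left out, the last holds). Time passes only in rows, so rows that repeat a pose let the fingers close. It gives the time, the measured TCP pose, the force and the opening at its end, in the units of the state.
- env.observe(): the state, without advancing time (a new reading comes with each control period).
- env.camera(name): name is "side" or "top"; returns a dict with "frame" (384x512x3 uint8, blue, green, red), "fx", "fy", "cx", "cy" (pixels), "D" ([k1, k2, p1, p2, k3] as OpenCV has them; the pictures are not rectified), "cam_to_world" (4x4, takes a point from camera to world coordinates). Camera axes: x right, y down, z forward; pixel columns grow to the right and rows downward; lengths in mm; the calibration is good to about 2 mm. A picture is of the moment at which its call begins. There is no depth.
- env.close_job(): hands the job in, once; it reports no verdict.
The state is a dict: "time": time; "qpos": joint angles; "joint_vel": joint speeds; "joint_efforts": joint torques, N m; "eef_pos": TCP position; "ee_rot": TCP orientation; "ft_force": force on the tool from outside, world axes, zero at the start; "moment": the same for the moment, N m; "grip_width": finger opening in mm.
Only numpy, scipy, OpenCV 4.12 (cv2) and the standard library are available. Lean on these libraries where they do the work, as an engineer would, in place of code of your own. Each camera call takes 0.05 s, during which the arm holds its last target. There are 200 camera calls.

### The job

Press down the paddle of the rack that holds the thicker filter, so that the lever lifts its gate, and keep it pressed until the filter has rolled down into the catch tray; then let the paddle come back up so the gate shuts again, and take the hand clear. Do not touch the filters or the gates themselves, do not work the other rack's lever, and leave everything else on the counter where it stands.

Things in the scene. Friction and masses are not known exactly. Their poses are not given: they have to be found in the camera images.
- thick_rack: thick filter's rack, fixed to the table; both racks alike. Base 440 x 170 x 6 mm. Origin on the table under mid lane, x downhill and away from the robot, z up. Lane 86 mm wide slopes 12 degrees from x = -65 (53 mm high) to x = 120 mm; catch tray x = 120 to 215 mm, walls 54 mm high. Lever pivot at x -50, y 67, z 90 mm, axis along y; its brackets rise to 103 mm.
- thick_paddle (a point): centre of the top of the paddle of the thick filter's rack: flat ribbed steel plate 60 x 60 x 6 mm at the robot's end of the lever, 110 mm from the pivot, 97 mm above the table at rest. The point moves with the paddle: at the stop it is 53 mm lower, tilted 0.5 rad, free edge lowest. Only the base plate lies under it.
- thick_lever (a joint): thick filter's rocking lever, rad: 0 = at rest, gate down; grows as the paddle goes down and the gate rises; stop at 0.5. The filter can pass from about 0.4. A spring returns it to 0 when let go; at the paddle centre it takes about 3 N to start, 6 N at the stop.
- thick_gate (a point): stop gate on the other end of the thick filter's lever, 120 mm from the pivot: a steel cross bar over the lane with two prongs, each 10 mm wide, 4 mm thick, reaching 53 mm down into the lane 30 mm either side of its middle; this point is midway between the prongs, half-way up. Not to be touched by the robot.
- thick_filter: thick filter canister, plain aluminium cylinder 50 mm in diameter, 80 mm long, lying across the lane against the gate; origin at its centre, its y axis along the cylinder (x and z turn as it rolls).
- slim_rack: slim filter's rack, fixed to the table; both racks alike. Base 440 x 170 x 6 mm. Origin on the table under mid lane, x downhill and away from the robot, z up. Lane 86 mm wide slopes 12 degrees from x = -65 (53 mm high) to x = 120 mm; catch tray x = 120 to 215 mm, walls 54 mm high. Lever pivot at x -50, y 67, z 90 mm, axis along y; its brackets rise to 103 mm.
- slim_paddle (a point): centre of the top of the paddle of the slim filter's rack: flat ribbed steel plate 60 x 60 x 6 mm at the robot's end of the lever, 110 mm from the pivot, 97 mm above the table at rest. The point moves with the paddle: at the stop it is 53 mm lower, tilted 0.5 rad, free edge lowest. Only the base plate lies under it.
- slim_lever (a joint): slim filter's rocking lever, rad: 0 = at rest, gate down; grows as the paddle goes down and the gate rises; stop at 0.5. The filter can pass from about 0.4. A spring returns it to 0 when let go; at the paddle centre it takes about 3 N to start, 6 N at the stop.
- slim_gate (a point): stop gate on the other end of the slim filter's lever, 120 mm from the pivot: a steel cross bar over the lane with two prongs, each 10 mm wide, 4 mm thick, reaching 53 mm down into the lane 30 mm either side of its middle; this point is midway between the prongs, half-way up. Not to be touched by the robot.
- slim_filter: slim filter canister, plain aluminium cylinder 30 mm in diameter, 80 mm long, lying across the lane against the gate; origin at its centre, its y axis along the cylinder (x and z turn as it rolls).
- additive_bottle: bystander: grey additive bottle, 56 mm in diameter, 150 mm tall, stands between the racks; origin under its centre
- bearing: bystander: steel bearing ring lying flat, 62 mm outside, 18 mm high; origin under its centre
- plug_box: bystander: upright cardboard box, 30 x 30 x 90 mm; origin under its centre
- grease_can: bystander: steel can, 72 mm in diameter, 80 mm tall; origin under its centre
- pad_box: bystander: flat cardboard box, 100 x 140 x 55 mm; origin under its centre
- wrench: bystander: steel wrench lying flat on the table, about 140 mm long; origin under its middle
- mug: bystander: white mug, 80 mm in diameter, 95 mm tall; origin under its centre
Not all that is in view belongs to the job. What is shaped like the thick_filter but pink is not meant. What is shaped like the slim_filter but red is not meant.

How it is judged (in metres and radians):
On the way, in this order (a step that is already met when the one before it is completed fails the run):
1. fingers press the thick filter's paddle down and its gate starts to lift (value of joint thick_lever above 0.15 rad and contact force between the fingers and thick_lever_c1 above 0.3 N).
2. the thick filter is in its catch tray while the paddle is still held down (x of thick_filter in the frame of thick_rack between 0.14 and 0.22 m and y of thick_filter in the frame of thick_rack between -0.045 and 0.045 m and z of thick_filter in the frame of thick_rack below 0.05 m and value of joint thick_lever above 0.25 rad), for 0.1 s.
3. the paddle is let up and the gate is down again (value of joint thick_lever below 0.05 rad), for 0.2 s.
At the end, for the whole second after the job is handed in: The thick filter lies at rest (under 30 mm/s) in the catch tray of its own rack (centre 140 to 220 mm along the lane, under 50 mm high), both levers are back at rest (under 0.05 rad), and the slim filter is still behind its gate (x of thick_filter in the frame of thick_rack between 0.14 and 0.22 m and y of thick_filter in the frame of thick_rack between -0.045 and 0.045 m and z of thick_filter in the frame of thick_rack below 0.05 m and x of slim_filter in the frame of slim_rack below 0.075 m and value of joint each of thick_lever, slim_lever below 0.05 rad and linear speed of thick_filter below 0.03 m/s); the robot touches nothing.
It fails at once if the robot touches a filter (contact force between any of the fingers, the arm and thick_filter above 0.5 N or contact force between any of the fingers, the arm and slim_filter above 0.5 N).
It fails at once if the robot touches a gate (contact force between any of the fingers, the arm and thick_lever_c2 above 1 N or contact force between any of the fingers, the arm and thick_lever_c3 above 1 N or contact force between any of the fingers, the arm and thick_lever_c4 above 1 N or contact force between any of the fingers, the arm and slim_lever_c2 above 1 N or contact force between any of the fingers, the arm and slim_lever_c3 above 1 N or contact force between any of the fingers, the arm and slim_lever_c4 above 1 N).
It fails at once if a filter is lifted out of its rack (z of thick_filter in the frame of thick_rack above 0.11 m or z of slim_filter in the frame of slim_rack above 0.11 m).
It fails at once if the slim filter's lever is worked (over 0.1 rad) (value of joint slim_lever above 0.1 rad).
It fails at once if a bystander is moved more than 20 mm (distance of any of additive_bottle, bearing, plug_box, grease_can, pad_box, wrench, mug from where it was at the start of the episode above 0.02 m).
It also fails if it takes over 32 s, if anything falls off the work surface, if the arm or the gripper's body presses on something with over 40 N, if the wrist force passes 120 N, or if a joint passes its speed limit or range.

## Working session

There is one attempt and no reset: what is moved stays moved. The work goes in short steps, Python scripts to look and compute and a shell command to move; the robot and the scene stay as the last step left them, time stands still between calls to the robot, and variables do not carry over. Pictures are saved under pics/ and viewed, about 8 in all and at most 12, crops included, and the job is handed in when it is done.

```bash
mkdir -p pics
cat > h.py <<'E'
import numpy as np, cv2
from station import env
def snap(n,f):
    c=env.camera(n); cv2.imwrite(f,c["frame"]); np.savez(f[:-4]+'.npz',**{k:np.array(c[k]) for k in c}); return c
def ray(c,u,v):
    K=np.array([[c["fx"],0,c["cx"]],[0,c["fy"],c["cy"]],[0,0,1]],float)
    p=cv2.undistortPoints(np.array([[[u,v]]],float),K,np.array(c["D"],float))[0,0]
    T=np.array(c["cam_to_world"]); return T[:3,3],T[:3,:3]@np.array([p[0],p[1],1])
def onz(c,u,v,z):
    o,d=ray(c,u,v); return o+d*(z-o[2])/d[2]
def proj(c,P):
    K=np.array([[c["fx"],0,c["cx"]],[0,c["fy"],c["cy"]],[0,0,1]],float)
    T=np.linalg.inv(np.array(c["cam_to_world"])); r,_=cv2.Rodrigues(T[:3,:3])
    return cv2.projectPoints(np.array(P,float).reshape(-1,1,3),r,T[:3,3],K,np.array(c["D"],float))[0][:,0]
E
python3 - <<'E'
from h import *
a=snap("top","pics/t0.png");b=snap("side","pics/s0.png")
for c in(a,b):print(c["fx"],np.round(c["cam_to_world"],2).tolist())
print(env.observe(),env.grip_point_offset)
E
```

```text
371.9834869720732 [[-0.01, -0.98, 0.19, 322.56], [-1.0, 0.01, -0.0, -34.07], [-0.0, -0.19, -0.98, 1143.6], [0.0, 0.0, 0.0, 1.0]]
460.7372815439567 [[0.95, -0.23, 0.21, 249.03], [-0.31, -0.7, 0.64, -820.66], [-0.0, -0.67, -0.74, 1046.47], [0.0, 0.0, 0.0, 1.0]]
{'time': 0.1, 'qpos': array([ 1.08561923e+00,  3.13392053e-01,  1.49836246e+00,  2.07232250e-05,
        1.33099208e+00, -2.23397787e-01]), 'joint_vel': array([ 7.01988676e-05, -8.52091000e-04, -3.93474635e-04,  1.94045641e-04,
        1.08769170e-03, -1.09612719e-03]), 'joint_efforts': array([ 2.62877482e-03, -4.12904871e+01, -2.60138851e+01, -1.19001988e-04,
        3.00046224e-03,  2.95932090e-06]), 'eef_pos': array([135.76665458, 506.90611921, 230.79281375]), 'ee_rot': array([ 1.30518664e-01,  9.91445684e-01, -5.37644803e-04, -2.09602145e-04]), 'ft_force': array([0.08381002, 0.15358424, 0.59900634]), 'moment': array([-0.02565387,  0.00207321,  0.00942358]), 'grip_width': 85.30718418445065} 18.700000000000003
```

View pics/t0.png

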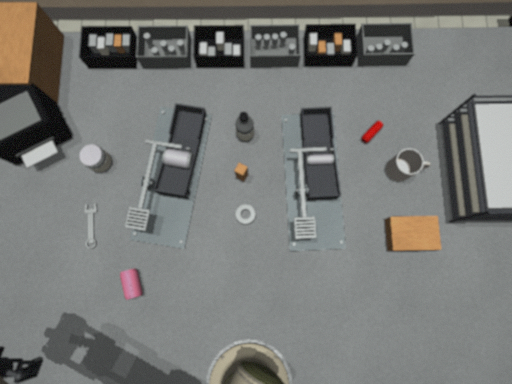

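View pics/s0.png

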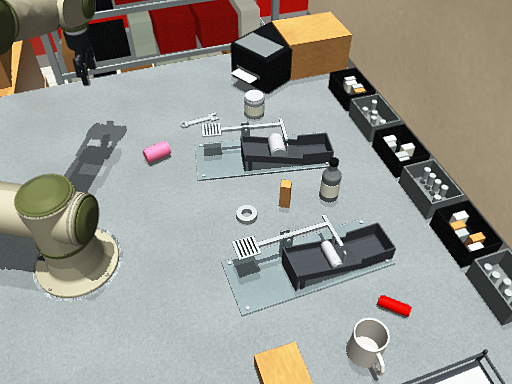

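The candidates in the top view are the left rack's cylinder at (177,158), which looks thicker, and the right rack's at (320,158), which looks slimmer. The pink one at (131,284) and red one at (373,132) are decoys. I'll measure both cylinders and confirm in a crop.

Run:
```python
from h import *
a=dict(np.load("pics/t0.npz"));b=dict(np.load("pics/s0.npz"))
f=a["frame"]
g=cv2.resize(f[95:260,115:355],None,fx=3.3,fy=3.3,interpolation=cv2.INTER_CUBIC);cv2.imwrite("pics/crop.png",g)
for n,c,L in(("top",a,[(115,205,160,232),(285,212,325,245),(150,145,195,170),(300,150,340,168)]),("side",b,[(195,118,222,138),(228,232,262,262)])):
  for x0,y0,x1,y1 in L:
    r=c["frame"][y0:y1,x0:x1].astype(int);m=((r.min(2)>150)).astype(np.uint8)
    m=cv2.morphologyEx(m,cv2.MORPH_CLOSE,np.ones((5,5)))
    k=max(cv2.findContours(m,0,2)[0],key=cv2.contourArea)
    q=cv2.minAreaRect(k);u=np.array(q[0])+[x0,y0];print(n,u,q[1:],onz(c,*u,97).round(1))
# base plate corners (top), read roughly
for uv in[(163,109),(211,112),(185,247),(133,236)]:print(uv,onz(a,*uv,6).round(1))
```

```text
top [136.66470718 217.2588253 ] ((20.283000946044922, 25.814727783203125), 12.528807640075684) [469.7 313.2  97. ]
top [304.78319168 224.74778652] ((25.80937385559082, 21.020004272460938), 86.18592071533203) [ 442.9 -162.3   97. ]
top [175.5 154.5] ((19.0, 25.0), 90.0) [653.7 209.1  97. ]
top [316.5 158.5] ((17.0, 33.0), 90.0) [ 636.8 -203.1   97. ]
side [208.  127.5] ((19.0, 26.0), 90.0) [459.1 318.2  97. ]
side [244.5 246.5] ((29.0, 33.0), 90.0) [ 431.7 -164.1   97. ]
(163, 109) [837.3 275.6   6. ]
(211, 112) [825.2 119.2   6. ]
(185, 247) [389.8 192.3   6. ]
(133, 236) [425.  351.6   6. ]
```

View pics/crop.png

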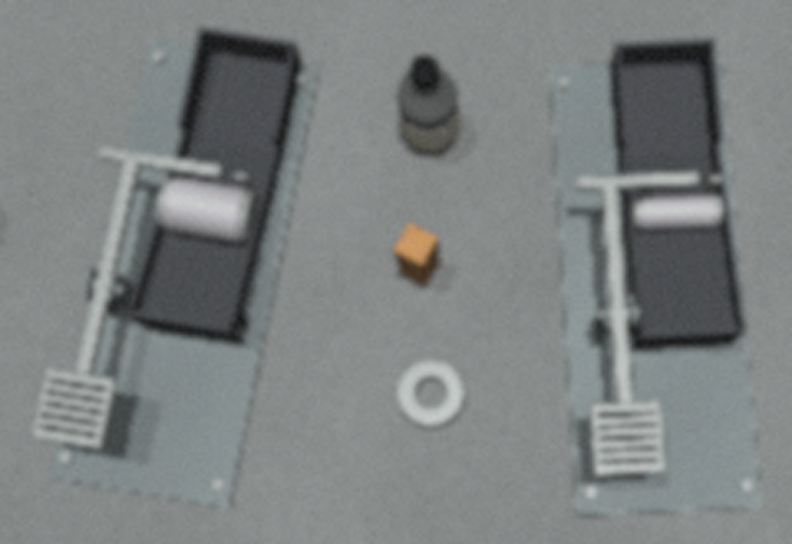

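The crop confirms it. The left rack (crop 205,210) holds the visibly thicker canister, and the right one (678,211) is slim. The thick paddle is centred at crop (74,408), which is top pixel (137.4,218.6) and world about (466, 311, 97), with rack yaw about -10°. The jaws are already within about 5° of the rack's y axis, so I'll shut the fingers and approach above the paddle.

```bash
python3 -m inch '[[0.2,-0.12,-0.05,0,0,0,1],[0.4,-0.24,-0.1,0,0,0,1],[0.6,-0.36,-0.15,0,0,0,1],[0.8,-0.48,-0.2,0,0,0,1],[0.82,-0.49,-0.2,0,0,0,1],[0.82,-0.49,-0.2,0,0,0,1],[0.82,-0.49,-0.2,0,0,0,1]]' 20
python3 -m inch '[[0.2,-0.12,-0.05,0,0,0,1],[0.4,-0.24,-0.1,0,0,0,1],[0.6,-0.36,-0.15,0,0,0,1],[0.8,-0.48,-0.2,0,0,0,1],[0.82,-0.49,-0.2,0,0,0,1],[0.82,-0.49,-0.2,0,0,0,1],[0.82,-0.49,-0.2,0,0,0,1]]'
python3 - <<'E'
from h import *
b=snap("side","pics/s1.png");a=snap("top","pics/t1.png")
x=cv2.resize(b["frame"][60:200,150:350],None,fx=3,fy=3);y=cv2.resize(a["frame"][120:260,90:223],None,fx=3,fy=3)
cv2.imwrite("pics/v1.png",np.vstack([x,y[:, :600] if y.shape[1]>=600 else np.pad(y,((0,0),(0,600-y.shape[1]),(0,0)))])[:840])
cv2.imwrite("pics/v1s.png",x)
s=env.observe();print(s["eef_pos"],s["ft_force"],s["grip_width"],s["ee_rot"])
E
```

```text
time: 0.68
eef_pos: [300.5, 408.1, 190.3]
ee_rot: [0.132, 0.991, -0.001, -0.001]
ft_force: [0.1, -0.3, -0.2]
grip_width: 0.7
time: 1.27
eef_pos: [464.5, 310.2, 149.8]
ee_rot: [0.132, 0.991, -0.001, -0.001]
ft_force: [-0.3, 0.9, 0.7]
grip_width: 0.1
[463.43102251 311.24741265 150.4821829 ] [ 0.67854404 -0.87809599  0.84804583] 0.19211472485906553 [ 1.31075627e-01  9.91371655e-01 -8.54629818e-04 -8.31851641e-04]
```

View pics/v1s.png

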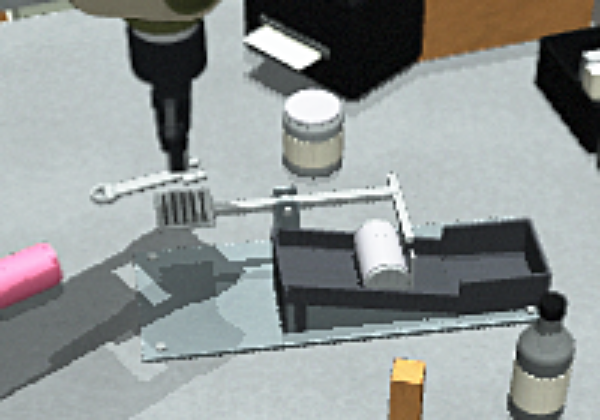

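The side view shows the shut fingertips at (209,116), directly above the paddle centre at (212,129). That ray at z = 97 agrees with the top view to within a centimetre. Next I'll lower to contact.

```bash
python3 -m inch '[[0,0,-0.1,0,0,0,1],[0,0,-0.2,0,0,0,1],[0,0,-0.28,0,0,0,1],[0,0,-0.32,0,0,0,1],[0,0,-0.32,0,0,0,1]]'
python3 -m inch '[[0,0,-0.02,0,0,0,1],[0.01,0,-0.05,0,0,0,1],[0.015,0,-0.08,0,0,0,1],[0.02,0,-0.1,0,0,0,1],[0.02,0,-0.1,0,0,0,1]]'
python3 - <<'E'
from h import *
b=snap("side","pics/s2.png")
cv2.imwrite("pics/v2s.png",cv2.resize(b["frame"][60:200,150:350],None,fx=3,fy=3))
s=env.observe();print(s["eef_pos"],s["ft_force"],s["time"])
E
```

```text
time: 1.78
eef_pos: [462.0, 312.0, 85.6]
ee_rot: [0.13, 0.991, -0.001, -0.002]
ft_force: [-0.8, 0.6, 1.0]
grip_width: 0.2
time: 2.2
eef_pos: [466.0, 312.2, 65.1]
ee_rot: [0.13, 0.991, -0.001, -0.002]
ft_force: [-1.7, 2.0, 2.1]
grip_width: -0.2
[465.98295413 312.23631296  65.47073785] [-2.25681073  1.14497241  4.34040855] 2.25
```

View pics/v2s.png

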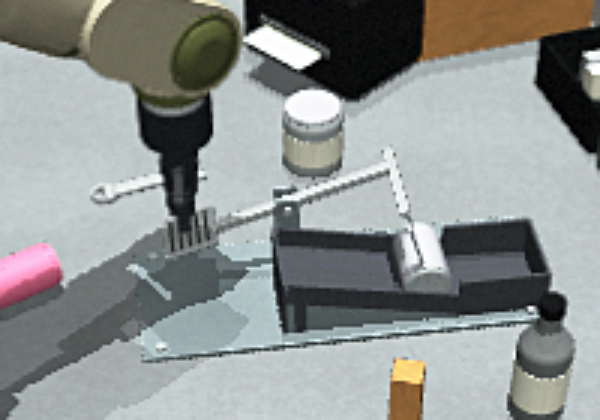

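The paddle is going down and the gate is rising. The canister has moved forward to about crop (425,258), under the prongs. I'll press on towards the stop.

```bash
python3 -m inch '[[0.005,0,-0.03,0,0,0,1],[0.01,0,-0.06,0,0,0,1],[0.015,0,-0.08,0,0,0,1],[0.015,0,-0.08,0,0,0,1],[0.015,0,-0.08,0,0,0,1],[0.015,0,-0.08,0,0,0,1],[0.015,0,-0.08,0,0,0,1],[0.015,0,-0.08,0,0,0,1]]'
python3 - <<'E'
from h import *
b=snap("side","pics/s3.png")
cv2.imwrite("pics/v3s.png",cv2.resize(b["frame"][60:200,150:350],None,fx=3,fy=3))
s=env.observe();print(s["eef_pos"],s["ft_force"],s["time"])
E
```

```text
time: 2.92
eef_pos: [469.0, 312.2, 49.7]
ee_rot: [0.13, 0.991, -0.001, -0.002]
ft_force: [-0.8, -0.8, 4.3]
grip_width: 0.0
[468.97342368 312.20601476  49.60478739] [ 0.30184309 -1.50613138  4.72887666] 2.9667
```

View pics/v3s.png

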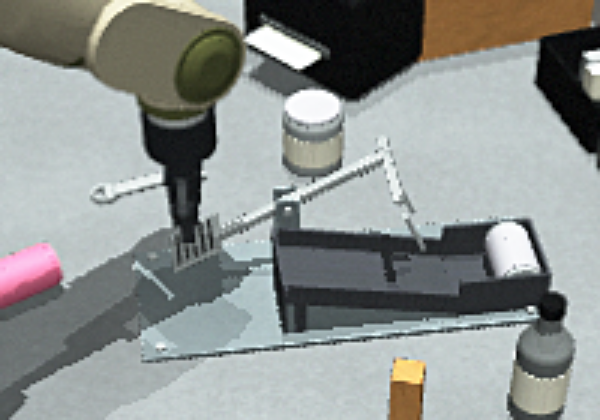

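The canister now sits in the tray at crop (510,250), side pixel about (320,143). I'll hold briefly to let it settle and measure it before letting up.

```bash
python3 -m inch '[[0,0,0,0,0,0,1],[0,0,0,0,0,0,1],[0,0,0,0,0,0,1],[0,0,0,0,0,0,1],[0,0,0,0,0,0,1],[0,0,0,0,0,0,1],[0,0,0,0,0,0,1],[0,0,0,0,0,0,1]]'
python3 - <<'E'
from h import *
b=snap("side","pics/s4.png");a=snap("top","pics/t4.png")
x=np.array([np.cos(-.175),np.sin(-.175)]);y=np.array([-x[1],x[0]])
O=np.array([466,311])+160*x-67*y
for n,c,(x0,y0,x1,y1) in(("side",b,(308,130,332,158)),("top",a,(170,100,210,145))):
    m=(c["frame"][y0:y1,x0:x1].min(2)>130).astype(np.uint8)
    k=max(cv2.findContours(m,0,2)[0],key=cv2.contourArea);u=np.array(cv2.minAreaRect(k)[0])+[x0,y0]
    P=onz(c,*u,40)[:2]-O;print(n,u,cv2.contourArea(k),"rack x,y",P@x,P@y)
E
```

```text
time: 3.63
eef_pos: [469.0, 312.2, 49.6]
ee_rot: [0.13, 0.991, -0.001, -0.002]
ft_force: [-0.4, -1.5, 4.6]
grip_width: 0.2
side [319.5 140.5] 286.0 rack x,y 191.73400601637508 21.93997122807561
top [187.29729652 114.71621704] 289.0 rack x,y 191.97380400957064 5.537180667812888
```

The filter is at rack x of about 190 mm, against the tray end (215 − 25), with the paddle still held. Next I'll let the paddle up along the same path and retreat.

```bash
python3 -m inch '[[-0.01,0,0.05,0,0,0,1],[-0.02,0,0.1,0,0,0,1],[-0.03,0,0.15,0,0,0,1],[-0.035,0,0.2,0,0,0,1],[-0.035,0,0.25,0,0,0,1],[-0.035,0,0.35,0,0,0,1],[-0.035,0,0.5,0,0,0,1],[-0.035,0,0.5,0,0,0,1]]'
python3 -m inch '[[-0.15,0,0.1,0,0,0,1],[-0.3,0,0.2,0,0,0,1],[-0.4,0,0.25,0,0,0,1],[-0.4,0,0.25,0,0,0,1],[-0.4,0,0.25,0,0,0,1],[-0.4,0,0.25,0,0,0,1],[-0.4,0,0.25,0,0,0,1],[-0.4,0,0.25,0,0,0,1]]'
python3 - <<'E'
from h import *
b=snap("side","pics/s5.png");a=snap("top","pics/t5.png")
cv2.imwrite("pics/v5.png",np.vstack([b["frame"][60:330,150:450],a["frame"][95:265,80:380]]))
c=dict(np.load("pics/t0.npz"));print(env.observe()["time"])
E
```

```text
time: 4.4
eef_pos: [464.1, 312.9, 155.3]
ee_rot: [0.13, 0.991, 0.001, 0.002]
ft_force: [-0.3, -0.5, 1.3]
grip_width: -0.0
time: 5.07
eef_pos: [384.6, 312.6, 204.6]
ee_rot: [0.131, 0.991, 0.0, 0.002]
ft_force: [-0.2, 0.5, -0.8]
grip_width: -0.5
5.1667
```

View pics/v5.png

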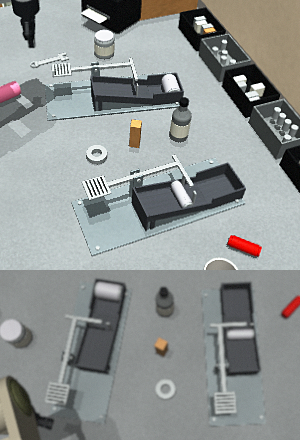

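The thick lever is level again with its gate down. The thick filter lies in the tray at (172,83) in the picture, the slim filter is still behind its gate, the bystanders are in place and the hand is clear. I'm handing in.

```bash
python3 -c "
from station import env
print(env.close_job())"
```

```text
the job is handed in; nothing more can be done
None
```

I pressed the thick filter's paddle (the left rack) with the shut fingers and held it until the filter had rolled into the catch tray. I then let the paddle up, backed the hand off and handed the job in at about 5.2 s of the 32 s allowed. No verdict was reported.

- **Filter position:** with the paddle still held down, I measured the filter at about 190 mm along the lane in both cameras. Sideways the two cameras disagreed, giving 6 mm from the top view and 22 mm from the side view. Both are within the ±45 mm limit, and I put the difference down to glare and the assumed height.
- **Last pictures:** the thick lever looks level with its gate shut, and the slim lever and filter look unmoved. The bystanders in view look in place. The pad box and most of the mug were outside the last picture, and the arm never went near them.
- **Forces:** the wrist force was about 5 N while pressing and about 1 N or less after retreating.
- **Checked by eye only:** I did not measure the lever angles or the bystander positions.

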